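# Set a fork damper five clicks out from closed and cap it

## Task

The fork's compression damper is held upright in the vice: wind its unmarked blue knob gently clockwise (seen from above) until it stops, finger-tight and no harder, then back it out exactly five clicks. Then fit the red cap over the knob, seated flat on the damper's black flange, so that nobody knocks the setting, and leave the other things on the bench alone.

Things in the scene. Friction and masses are not known exactly. Their poses are not given: they have to be found in the camera images.
- vice: Blue drill-press vice fixed to the bench: base 175 x 84 mm, jaws to 75 mm high, screw with a 100 mm tommy bar out to 140 mm on its -x side. The damper unit (tube 20 mm across) stands upright in its aluminium soft jaws. Origin on the bench under the damper's axis, z up, x along the vice away from the screw.
- flange (a point): Centre of the top face of the damper's black flange, 178 mm above the bench, z up; fixed to the vice. The flange is 40 mm across and 8 mm thick, on a 30 mm threaded part 20 mm long. The knob stands on it, turning anticlockwise (from above) to open. Its crests take about 0.11 N m, after which it drops forward into the next click; it rests only on a click.
- knob_axis (a point): Centre of the top of the blue knob, 198.5 mm above the bench, z up along its axis; fixed to the vice, does not turn with the knob. The knob is a round unmarked cylinder 30 mm across, 20 mm high, finely fluted. 12 even clicks from closed stop (click 0) to open stop, 20 degrees each; found 2 to 6 clicks out. At the closed stop the torque climbs, 4 N m per rad, and does not drop.
- needle (a joint): Lift of the needle valve inside the damper, moved by the knob's stem, in m: 0 on its seat (the closed stop), 0.0000278 more for each click opened, 0.000139 at five clicks. Far too fine to be read off its noisy value: count at the knob by feel.
- knob (a joint): Elastic wind-up of the knob on its stem, rad: 0 unloaded, 0.25 rad per N m of torque put on the knob, negative when it is turned clockwise. Clicks wind it up by less than 0.03; at the closed stop it grows with the turning, and below -0.1 (0.4 N m clockwise) the needle is forced into its seat and spoilt.
- cap: Red round plastic cap, 44 mm across outside, 36 mm inside, 30 mm high, 26 mm deep inside, 4 mm wall, 30 g, standing mouth down on the bench. Origin at the centre of its mouth (underside), z up. Over the knob it goes with 3 mm of room all round and its rim then stands on the black flange.
- sprocket: Bystander: flat steel sprocket lying on the bench, 95 mm across over the teeth, 4 mm thick. Origin at its centre, underside.
- oil: Bystander: upright yellow bottle of damper oil with a black cap, 60 mm across, 150 mm high. Origin at the centre of its underside.
- screwdriver: Bystander: green-handled screwdriver lying on the bench. Origin under its middle.
There are look-alikes about, which are no part of the job. Of the things shaped like the cap, the red one is meant.

How it is judged:
On the way, in this order (a step that is already met when the one before it is completed fails the run):
1. the knob has been wound clockwise onto its closed stop (value of joint needle below 6e-06 m), for 0.05 s.
2. then it stands five clicks out (value of joint needle between 0.0001292 and 0.0001486 m), for 0.3 s.
At the end, for the whole second after the job is handed in: The needle stands five clicks above its seat (within 0.35 of a click), and the cap is over the knob, mouth down, on the damper's axis (within 5 mm), its rim down on the flange (within 2.5 mm), upright (within 4 degrees), released and at rest (all of step 2 and horizontal distance between cap and knob_axis below 0.005 m and z of cap in the frame of vice between 0.1755 and 0.1805 m and angle between cap's own z axis and vertical below 0.07 rad and linear speed of cap below 0.01 m/s); the robot touches nothing.
It fails at once if the knob is forced against its closed stop: more than 0.4 N m clockwise on it (wound up by more than 0.1 rad) (value of joint knob below -0.1 rad).
It fails at once if the sprocket, the oil bottle or the screwdriver is moved by more than 20 mm, or the bottle tipped (distance of any of sprocket, oil, screwdriver from where it was at the start of the episode above 0.02 m or angle between oil's own z axis and vertical above 0.3 rad).
It also fails if it takes over 72 s, if anything falls off the work surface, if the arm or the gripper's body presses on something with over 40 N, if the wrist force passes 120 N, or if a joint passes its speed limit or range.

## Robot

A 6-joint arm with a two-finger parallel gripper is mounted at the origin on the work surface. World frame = base frame: x ahead of the robot, y to its left, z up, the work surface at z = 0. Lengths are in m, angles in rad, forces in N, time in s.
With the tool pointing down it reaches from about 0.425 to 0.95 m from the base axis. Payload 3.5 kg.
Tool frame: the origin (TCP) lies midway between the tips of the shut fingers; the grasp point (between the pads) lies 19 mm behind it (robot.grip_depth is the distance from the TCP to the grasp point, in m); z points along the fingers, y is the line along which they close (so a half turn about z gives the same grasp; the last joint's range is limited). The gripper opens to 85 mm and grips with 20 to 120 N. Pads are 22 mm wide; open, the fingers measure 114 mm over their backs; the gripper's body (76 mm by 85 mm) begins 54 mm behind the grasp point. The pads swing forward as they close: fully open they stand 13 mm farther back than shut.
Start: joints at [1.094, 0.286, 1.577, -0, 1.279, -0.15], TCP at [0.217, 0.639, 0.231] pointing down, gripper open.
Joint ranges: [-2.77, 2.77], [-0.9, 2.22], [0.21, 2.48], [-1.53, 4.67], [0.24, 2.81], [-2.84, 2.84]. Speed limits (rad/s): [2.79, 2.79, 3.14, 3.14, 3.14, 3.14].

## Interface

Orientations are given as a unit quaternion [w, x, y, z].
In Python, from bench import robot gives the robot as it stands.
- The arm moves only by the shell command python3 -m inch 'ROWS' [FORCE]. ROWS is JSON, a list of rows, each a list of 3 entries, a list of its own where there are three numbers: the shift along the tool's x, y, z in mm, then the turn about the tool's z in rad, then the finger opening in mm, from 0 to 85.4. In form: [[[tx, ty, tz], turn, fingers], ...]. A call has 1 to 5 rows; each row shifts and turns the commanded pose from where the row before left it, along the tool's axes as they then stand; what a row does not reach is not made up. A row lasts 1/8 s, in which the tool goes at most 62.5 mm and 10.7 degrees, less where a joint would pass 70% of its speed; a pose out of reach is approached as far as the arm can. A call with a gripper value outside its range is refused whole. The fingers move at their own pace and stop on an object; FORCE is the grip in N (left out, the last holds). Time passes only in rows, so rows that do not move let the fingers close. It gives the time, the measured TCP pose, the force, the opening and the grip force at its end, in the units of the state.
- robot.state(): the state, without advancing time (a new reading comes with each control period).
- robot.get_image(name): name is "scene" or "top"; returns a dict with "pixels" (384x512x3 uint8, blue, green, red), "range_z" (384x512 float32, m along the optical axis (not along the pixel's ray), 0 where there is no reading), "fx", "fy", "cx", "cy" (pixels), "pose" (4x4, takes a point from camera to world coordinates). Camera axes: x right, y down, z forward; pixel columns grow to the right and rows downward; lengths in m; the calibration is good to about 2 mm. A picture is of the moment at which its call begins.
- robot.sign_off(): hands the job in; it is judged then, once.
The state is a dict: "clock": time; "joint_pos": joint angles; "qd": joint speeds; "tau": joint torques, N m; "tool_pos": TCP position; "tool_rot": TCP orientation; "ft_force": force on the tool from outside, world axes, zero at the start; "moment": the same for the moment, N m; "opening": finger opening in m; "finger_force": force on a finger pad.
Only numpy, scipy, OpenCV 4.12 (cv2) and the standard library are available. Lean on these libraries where they do the work, as an engineer would, in place of code of your own. Each camera call takes 0.05 s, during which the arm holds its last target. There are 200 camera calls.

## Working session

There is one attempt and no reset: what is moved stays moved. The work goes in short steps, Python scripts to look and compute and a shell command to move; the robot and the scene stay as the last step left them, time stands still between calls to the robot, and variables do not carry over. Pictures are saved under pics/ and viewed, at most 10 in all, crops included, and the job is handed in when it is done.

```bash
ls; mkdir -p pics
python3 - <<'E'
from bench import robot
import cv2,pickle
ims={}
for n in("scene","top"):
    im=robot.get_image(n);ims[n]=im
    cv2.imwrite(f"pics/{n}0.png",im["pixels"]);print(n,im["fx"],im["cx"],im["cy"],im["pose"].round(3).tolist())
pickle.dump(ims,open("ims0.pkl","wb"))
print(robot.state())
E
```

```text
pics
scene 380.1028177222154 254.6503151682094 194.8792273160353 [[-0.02, 0.745, -0.667, 1.255], [1.0, 0.024, -0.003, -0.01], [0.014, -0.666, -0.745, 0.911], [0.0, 0.0, 0.0, 1.0]]
top 381.88516322138895 251.9675676868586 189.5664068562985 [[0.019, -0.997, 0.074, 0.518], [-1.0, -0.017, 0.02, -0.018], [-0.019, -0.074, -0.997, 1.02], [0.0, 0.0, 0.0, 1.0]]
{'clock': 0.1, 'joint_pos': array([ 1.09398291e+00,  2.87096352e-01,  1.57804663e+00, -6.26001723e-06,
        1.27861891e+00, -1.49979228e-01]), 'qd': array([ 0.00069227, -0.00300361, -0.00154706,  0.00117394,  0.00122979,
       -0.00066415]), 'tau': array([ 7.17760813e-04, -4.07299483e+01, -2.93697453e+01, -1.28150759e-04,
        3.50305512e-03,  3.88616115e-06]), 'tool_pos': array([0.21638564, 0.63873772, 0.23006398]), 'tool_rot': array([-3.31528352e-04,  1.62689733e-01,  9.86676682e-01, -1.03271367e-03]), 'ft_force': array([ 0.33772807, -0.48174798, -0.50201375]), 'moment': array([0.02197385, 0.01973498, 0.03337922]), 'finger_force': 0.0, 'opening': 0.08526607573270391}
```

View pics/scene0.png

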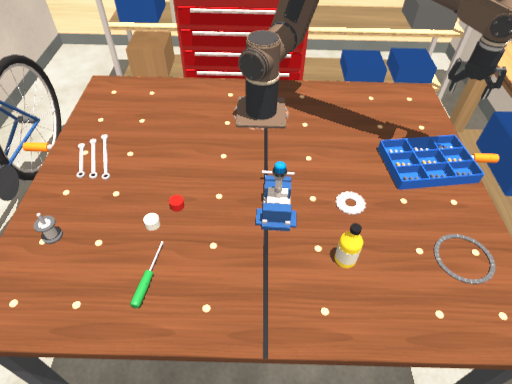

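View pics/top0.png

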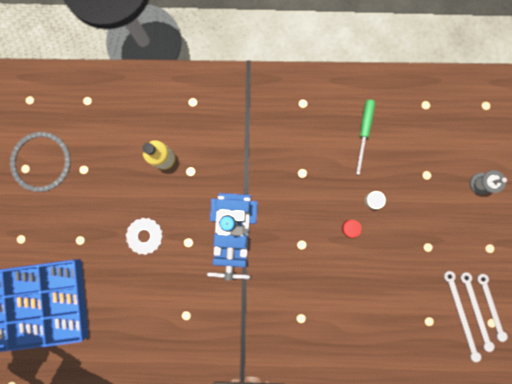

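The scene view shows the red cap at (177,202), a white look-alike at (152,222) and the blue knob at (280,168). In the top view these are at (352,229), (376,200) and (227,223). The red one fits the description, so I'll measure it and confirm it in a crop.

```bash
cat > h.py <<'E'
import numpy as np,cv2
from scipy.ndimage import label
def ray(im,u,v,z):
    d=im["pose"][:3,:3]@[(u-im["cx"])/im["fx"],(v-im["cy"])/im["fy"],1.]
    o=im["pose"][:3,3]; return o+d*(z-o[2])/d[2]
def pts(im):
    v,u=np.mgrid[:384,:512]; Z=im["range_z"]
    P=np.stack([(u-im["cx"])/im["fx"]*Z,(v-im["cy"])/im["fy"]*Z,Z],-1)
    return P@im["pose"][:3,:3].T+im["pose"][:3,3]
def top(im,mask,zlo,zhi):
    """min enclosing circle, centroid of 3d points in mask within z band"""
    P=pts(im); m=mask&(P[...,2]>zlo)&(P[...,2]<zhi)&(im["range_z"]>0)
    q=P[m]; (x,y),r=cv2.minEnclosingCircle(q[:,:2].astype(np.float32))
    return m.sum(),q.mean(0).round(4),(round(x,4),round(y,4),round(r,4))
def hsv(im,lo,hi): return cv2.inRange(cv2.cvtColor(im["pixels"],cv2.COLOR_BGR2HSV),lo,hi)>0
def box(m,u,v,r):
    k=np.zeros_like(m);k[v-r:v+r,u-r:u+r]=1;return m&k
E
python3 - <<'E'
from h import *
import pickle
ims=pickle.load(open("ims0.pkl","rb"))
for n,c,k in(("scene",(177,202),(280,168)),("top",(352,229),(227,223))):
    im=ims[n]
    red=box(hsv(im,(0,150,60),(8,255,255))|hsv(im,(172,150,60),(180,255,255)),*c,14)
    blu=box(hsv(im,(90,120,60),(104,255,255)),*k,12)
    print(im["pixels"][k[1],k[0]],cv2.cvtColor(im["pixels"],cv2.COLOR_BGR2HSV)[k[1],k[0]])
    for nm,m,z,zl,zh in(("cap",red,.03,.022,.04),("knob",blu,.1985,.19,.21)):
        print(n,nm,m.sum(),top(im,m,zl,zh))
        v,u=np.nonzero(m);print("  mask centroid ray",ray(im,u.mean(),v.mean(),z).round(4),"bbox",u.min(),u.max(),v.min(),v.max(), "zmax",pts(im)[m][:,2].max())
im=ims["top"]
a=cv2.resize(im["pixels"][185:270,325:400],None,fx=5,fy=5,interpolation=2)
b=cv2.resize(ims["scene"]["pixels"][180:265,125:200],None,fx=5,fy=5,interpolation=2)
cv2.imwrite("pics/caps.png",np.hstack([a,b]))
a=cv2.resize(im["pixels"][185:285,185:270],None,fx=4,fy=4,interpolation=2)
b=cv2.resize(ims["scene"]["pixels"][145:245,240:325],None,fx=4,fy=4,interpolation=2)
cv2.imwrite("pics/vice.png",np.hstack([a,b]))
E
```

```text
[233 159  22] [100 231 233]
scene cap 230 (np.int64(139), array([ 0.4967, -0.2544,  0.03  ]), (0.495, -0.2548, 0.0226))
  mask centroid ray [ 0.5065 -0.2505  0.03  ] bbox 169 184 194 211 zmax 0.9107743247201642
scene knob 115 (np.int64(78), array([0.5093, 0.0537, 0.1976]), (0.5071, 0.0543, 0.015))
  mask centroid ray [0.5165 0.0532 0.1985] bbox 274 285 162 173 zmax 0.20200771564411024
[232 202 141] [100 100 232]
top cap 239 (np.int64(185), array([ 0.4962, -0.2558,  0.0313]), (0.497, -0.2548, 0.0222))
  mask centroid ray [ 0.496  -0.2567  0.03  ] bbox 342 361 219 237 zmax 1.0195312080934262
top knob 65 (np.int64(47), array([0.5061, 0.0519, 0.1991]), (0.5059, 0.0524, 0.0152))
  mask centroid ray [0.5054 0.0488 0.1985] bbox 220 234 216 230 zmax 0.20244717958472602
```

View pics/caps.png

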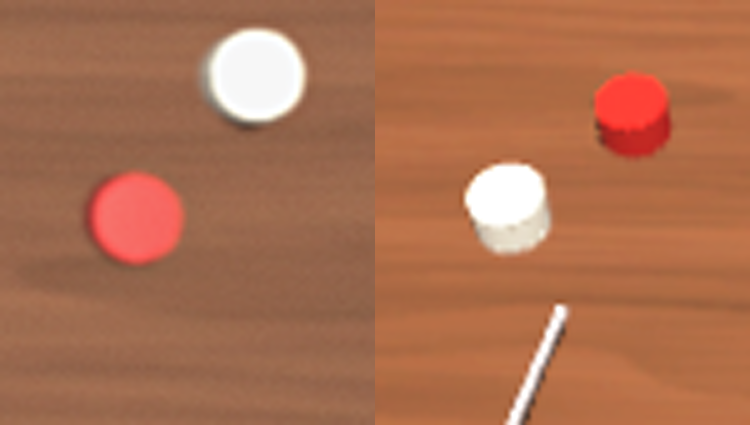

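View pics/vice.png

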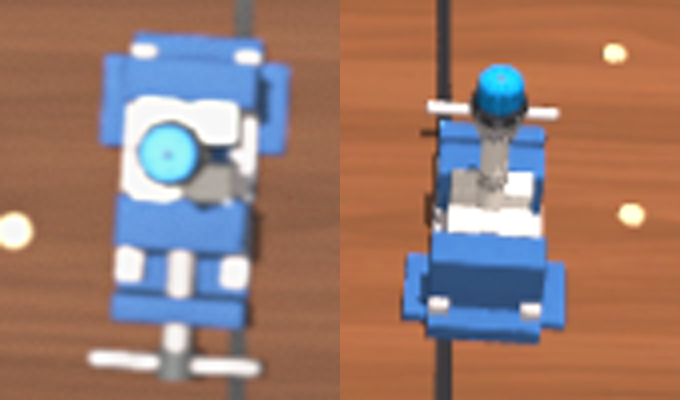

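The crop confirms the red cap (left panel about (137,218), 44 mm across, standing mouth down) at world (0.496,-0.255). The white one beside it is the look-alike. The knob is at about (0.5065,0.053,0.1985), with a measured radius of 15 mm. I'll move over the knob, keeping the yaw so that joint 6 has room to wind clockwise.

```bash
cat >> h.py <<'E'
from scipy.spatial.transform import Rotation as Ro
def go(*t):
    from bench import robot
    s=robot.state(); q=s["tool_rot"]; R=Ro.from_quat([q[1],q[2],q[3],q[0]])
    print("clock",round(s["clock"],2),"pos",s["tool_pos"].round(4),"j6",s["joint_pos"][5].round(3),"F",s["ft_force"].round(1),"M",s["moment"].round(3),"open",round(s["opening"],4),"ff",round(s["finger_force"],1))
    print("tool delta mm",(R.inv().apply(np.array(t)-s["tool_pos"])*1000).round(1),"tilt",(R.apply([0,0,1])).round(4))
E
python3 -m inch '[[[-42,-42,-10],0,60],[[-42,-42,-10],0,60],[[-42,-42,-10],0,60],[[-42,-42,-10],0,60],[[-42,-42,-10],0,60]]' 20
python3 -m inch '[[[-42,-42,0],0,60],[[-42,-42,0],0,60],[[-42,-42,0],0,60],[[-42,-42,0],0,60],[[-42,-42,0],0,60]]'
python3 -m inch '[[[-40,-40,0],0,60],[[0,0,0],0,60]]'
python3 -c "from h import *;go(.5065,.0533,.230)"
```

```text
clock: 0.72
tool_pos: [0.3484, 0.3711, 0.2812]
tool_rot: [-0.0, 0.162, 0.987, -0.0]
ft_force: [0.9, 0.7, 0.3]
opening: 0.06
finger_force: 0.0
clock: 1.35
tool_pos: [0.4799, 0.1048, 0.281]
tool_rot: [-0.0, 0.163, 0.987, 0.0]
ft_force: [0.6, 0.7, 0.4]
opening: 0.06
finger_force: 0.0
clock: 1.6
tool_pos: [0.5054, 0.0529, 0.2806]
tool_rot: [-0.001, 0.165, 0.986, -0.0]
ft_force: [0.0, 0.4, -0.1]
opening: 0.06
finger_force: 0.0
clock 1.6 pos [0.5054 0.0529 0.2806] j6 -1.334 F [ 0.   0.4 -0.1] M [-0.006  0.019 -0.07 ] open 0.06 ff 0.0
tool delta mm [-0.9  0.8 50.6] tilt [-1.2e-03 -4.0e-04 -1.0e+00]
```

```bash
python3 -m inch '[[[-1,1,40],0,50],[[0,0,40],0,50],[[0,0,18],0,50],[[0,0,0],0,50],[[0,0,0],0,50]]' 20
python3 - <<'E'
from h import *
go(.5065,.0533,.18)
from bench import robot
import time
for i in range(3):
    im=robot.get_image("top" if i else "scene"); print(robot.state()["moment"].round(3))
    if i==0: a=im
    if i==1: b=im
A=cv2.resize(a["pixels"][120:220,230:330],None,fx=4,fy=4,interpolation=2)
B=cv2.resize(b["pixels"][170:270,180:280],None,fx=4,fy=4,interpolation=2)
cv2.imwrite("pics/k1.png",np.hstack([A,B]))
E
```

```text
clock: 2.22
tool_pos: [0.5069, 0.0569, 0.1851]
tool_rot: [0.001, 0.162, 0.987, 0.0]
ft_force: [0.1, -0.2, 0.4]
opening: 0.0501
finger_force: 0.0
clock 2.23 pos [0.5069 0.0569 0.1851] j6 -1.332 F [ 0.1 -0.2  0.4] M [-0.014 -0.03  -0.029] open 0.0501 ff 0.0
tool delta mm [-0.7 -3.5  5.1] tilt [ 2.9e-03 -2.0e-04 -1.0e+00]
[-0.001  0.001 -0.   ]
[-0.015 -0.018  0.006]
[-0.041 -0.005  0.02 ]
```

View pics/k1.png

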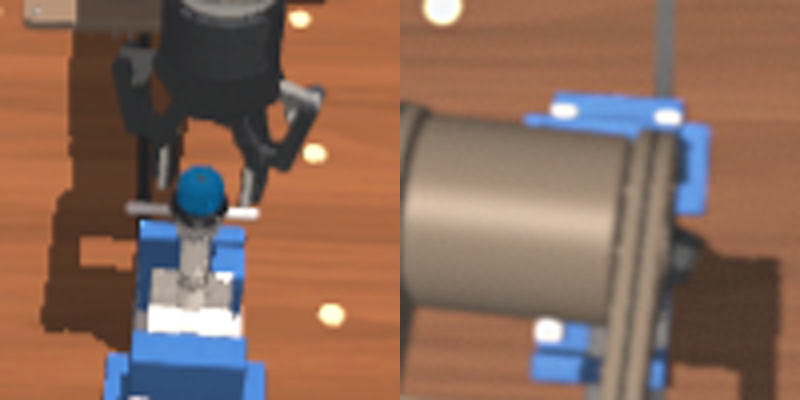

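The view shows the knob at (200,190) between the fingertips at (160,185) and (250,200), roughly centred. The pose reading looks noisy, so I'll average it.

```bash
cat >> h.py <<'E'
def avg(n=10):
    from bench import robot
    L=[]
    for i in range(n):
        s=robot.state(); L.append(np.r_[s["tool_pos"]*1000,s["joint_pos"][5],s["moment"][2],s["ft_force"][2],s["opening"]*1000]); robot.get_image("top")
    L=np.array(L);print("mean",L.mean(0).round(3),"sd",L.std(0).round(3))
E
python3 -c "
from h import *
avg(6);go(.5065,.0533,.18)"
```

```text
mean [ 5.06489e+02  5.65590e+01  1.84417e+02 -1.33200e+00 -5.00000e-03
 -3.42000e-01  5.00750e+01] sd [0.301 0.033 0.499 0.    0.036 0.235 0.234]
clock 2.67 pos [0.506  0.0565 0.1836] j6 -1.332 F [-0.1  0.  -1.2] M [-0.01   0.011  0.002] open 0.05 ff 0.0
tool delta mm [-1.5 -2.9  3.6] tilt [ 4.e-04 -0.e+00 -1.e+00]
```

```bash
python3 -m inch '[[[-1,-3,3.5],0,50],[[0,0,0],0,40],[[0,0,0],0,20],[[0,0,0],0,20],[[0,0,0],0,20]]' 40
python3 -c "
from h import *
from bench import robot
go(.5065,.0533,.18)
avg(5);print(robot.state()['tau'][5],robot.state()['ft_force'],robot.state()['finger_force'])"
```

```text
clock: 3.3
tool_pos: [0.5055, 0.0525, 0.1799]
tool_rot: [-0.001, 0.163, 0.987, -0.001]
ft_force: [-1.5, -4.6, 1.8]
opening: 0.0287
finger_force: 39.6
clock 3.3 pos [0.5055 0.0525 0.1799] j6 -1.338 F [-1.5 -4.6  1.8] M [-0.786  0.468 -0.026] open 0.0287 ff 39.6
tool delta mm [-0.7  1.  -0.1] tilt [-0.0015 -0.0022 -1.    ]
mean [ 5.05483e+02  5.25190e+01  1.79888e+02 -1.33800e+00 -2.30000e-02
  1.49700e+00  2.86330e+01] sd [0.008 0.012 0.009 0.    0.013 0.201 0.13 ]
-0.006265851989155635 [-3.10856136 -5.15069451  2.05773064] 39.647895097732544
```

```bash
cat > r.py <<'E'
from h import *
from bench import robot
L=[]
for i in range(3):
    s=robot.state();L.append([s["moment"][2],s["tau"][5],s["joint_pos"][5],s["opening"]*1000]);robot.get_image("top")
print("  >>Mz,tau6,j6,open",np.mean(L,0).round(4), "turned",round(np.mean(L,0)[2]+1.338,3),"clk",round(robot.state()["clock"],2))
E
for i in 1; do python3 -m inch '[[[0,0,0],0.05,20]]'|grep force; done; python3 r.py
python3 -m inch '[[[0,0,0],0.05,20]]'|grep force;python3 r.py
python3 -m inch '[[[0,0,0],0.05,20]]'|grep force;python3 r.py
python3 -m inch '[[[0,0,0],0.05,20]]'|grep force;python3 r.py
python3 -m inch '[[[0,0,0],0.05,20]]'|grep force;python3 r.py
python3 -m inch '[[[0,0,0],0.05,20]]'|grep force;python3 r.py
python3 -m inch '[[[0,0,0],0.05,20]]'|grep force;python3 r.py
```

```text
ft_force: [-3.0, -4.4, 1.3]
finger_force: 39.8
  >>Mz,tau6,j6,open [ 1.24000e-02  2.88000e-02 -1.28710e+00  2.84687e+01] turned 0.051 clk 3.83
ft_force: [-3.6, -3.0, 0.7]
finger_force: 39.8
  >>Mz,tau6,j6,open [ 0.0586  0.0675 -1.2372 28.4698] turned 0.101 clk 4.1
ft_force: [-2.1, -4.9, 1.7]
finger_force: 39.8
  >>Mz,tau6,j6,open [ 0.1029  0.0462 -1.1872 28.7472] turned 0.151 clk 4.38
ft_force: [-2.9, -3.6, 1.5]
finger_force: 39.8
  >>Mz,tau6,j6,open [-0.0486 -0.1008 -1.1367 28.423 ] turned 0.201 clk 4.65
ft_force: [-2.5, -4.1, 2.0]
finger_force: 39.8
  >>Mz,tau6,j6,open [-0.082  -0.1266 -1.0865 28.373 ] turned 0.252 clk 4.92
ft_force: [-3.4, -3.3, 2.1]
finger_force: 39.8
  >>Mz,tau6,j6,open [-0.0757 -0.0841 -1.0366 28.6209] turned 0.301 clk 5.2
ft_force: [-2.2, -4.2, 2.2]
finger_force: 39.8
  >>Mz,tau6,j6,open [ 1.24000e-02 -2.64000e-02 -9.86800e-01  2.84118e+01] turned 0.351 clk 5.47
```

The clicks show clearly as a sine with a period of about 0.35 rad. One click is done, and the stop could come from 2 onward.

```bash
python3 -m inch '[[[0,0,0],0.07,20],[[0,0,0],0.07,20],[[0,0,0],0.07,20],[[0,0,0],0.07,20],[[0,0,0],0.07,20]]'|grep finger_f; python3 r.py
python3 -m inch '[[[0,0,0],0.025,20]]'|grep finger_f;python3 r.py
python3 -m inch '[[[0,0,0],0.025,20]]'|grep finger_f;python3 r.py
```

```text
finger_force: 39.7
  >>Mz,tau6,j6,open [-2.22000e-02 -8.00000e-03 -6.36200e-01  2.85153e+01] turned 0.702 clk 6.25
finger_force: 39.7
  >>Mz,tau6,j6,open [ 6.09000e-02  2.20000e-02 -6.13100e-01  2.85547e+01] turned 0.725 clk 6.53
finger_force: 39.7
  >>Mz,tau6,j6,open [ 0.0647  0.049  -0.5882 28.5295] turned 0.75 clk 6.8
```

```bash
python3 -m inch '[[[0,0,0],0.06,20],[[0,0,0],0.06,20],[[0,0,0],0.06,20],[[0,0,0],0.06,20],[[0,0,0],0.06,20]]'|grep finger_f; python3 r.py
python3 -m inch '[[[0,0,0],0.025,20]]'|grep finger_f;python3 r.py
python3 -m inch '[[[0,0,0],0.025,20]]'|grep finger_f;python3 r.py
```

```text
finger_force: 39.7
  >>Mz,tau6,j6,open [ 1.84000e-02 -7.70000e-03 -2.86700e-01  2.85183e+01] turned 1.051 clk 7.58
finger_force: 39.7
  >>Mz,tau6,j6,open [ 2.31000e-02  2.33000e-02 -2.63100e-01  2.85016e+01] turned 1.075 clk 7.85
finger_force: 39.7
  >>Mz,tau6,j6,open [ 0.0477  0.0492 -0.2381 28.6091] turned 1.1 clk 8.12
```

```bash
python3 -m inch '[[[0,0,0],0.06,20],[[0,0,0],0.06,20],[[0,0,0],0.06,20],[[0,0,0],0.06,20],[[0,0,0],0.06,20]]'|grep finger_f; python3 r.py
python3 -m inch '[[[0,0,0],0.025,20]]'|grep finger_f;python3 r.py
python3 -m inch '[[[0,0,0],0.025,20]]'|grep finger_f;python3 r.py
```

```text
finger_force: 39.7
  >>Mz,tau6,j6,open [ 1.61000e-02 -5.40000e-03  6.34000e-02  2.85266e+01] turned 1.401 clk 8.9
finger_force: 39.7
  >>Mz,tau6,j6,open [1.51000e-02 2.47000e-02 8.70000e-02 2.85343e+01] turned 1.425 clk 9.18
finger_force: 39.7
  >>Mz,tau6,j6,open [ 0.0678  0.0515  0.1118 28.7295] turned 1.45 clk 9.45
```

```bash
python3 -m inch '[[[0,0,0],0.06,20],[[0,0,0],0.06,20],[[0,0,0],0.06,20],[[0,0,0],0.06,20],[[0,0,0],0.06,20]]'|grep finger_f; python3 r.py
python3 -m inch '[[[0,0,0],0.025,20]]'|grep finger_f;python3 r.py
python3 -m inch '[[[0,0,0],0.025,20]]'|grep finger_f;python3 r.py
```

```text
finger_force: 39.7
  >>Mz,tau6,j6,open [2.83000e-02 1.23000e-02 4.13300e-01 2.85747e+01] turned 1.751 clk 10.22
finger_force: 39.7
  >>Mz,tau6,j6,open [ 0.1273  0.0959  0.4367 28.335 ] turned 1.775 clk 10.5
finger_force: 39.7
  >>Mz,tau6,j6,open [ 0.1808  0.1804  0.4614 28.5815] turned 1.799 clk 10.78
```

The torque climbs to 0.18 N m only 0.05 rad past the fifth click and doesn't drop, which is the closed stop. Now I'll back out 5 × 0.349 rad, checking the torque at each click.

```bash
python3 -m inch '[[[0,0,0],-0.05,20]]'|grep finger_f; python3 r.py
python3 -m inch '[[[0,0,0],-0.07,20],[[0,0,0],-0.07,20]]'|grep finger_f; python3 r.py
python3 -m inch '[[[0,0,0],-0.07,20],[[0,0,0],-0.07,20],[[0,0,0],-0.07,20]]'|grep finger_f; python3 r.py
python3 -m inch '[[[0,0,0],-0.07,20],[[0,0,0],-0.07,20]]'|grep finger_f; python3 r.py
python3 -m inch '[[[0,0,0],-0.07,20],[[0,0,0],-0.07,20],[[0,0,0],-0.07,20]]'|grep finger_f; python3 r.py
```

```text
finger_force: 39.7
  >>Mz,tau6,j6,open [5.90000e-03 3.66000e-02 4.09700e-01 2.85731e+01] turned 1.748 clk 11.05
finger_force: 39.7
  >>Mz,tau6,j6,open [-0.1081 -0.0758  0.2694 28.3679] turned 1.607 clk 11.45
finger_force: 39.8
  >>Mz,tau6,j6,open [-6.50000e-03  1.85000e-02  5.89000e-02  2.83211e+01] turned 1.397 clk 11.97
finger_force: 39.8
  >>Mz,tau6,j6,open [-0.1041 -0.0754 -0.0806 28.5774] turned 1.257 clk 12.38
finger_force: 39.8
  >>Mz,tau6,j6,open [ 6.10000e-03  1.71000e-02 -2.91100e-01  2.84192e+01] turned 1.047 clk 12.9
```

```bash
python3 -m inch '[[[0,0,0],-0.07,20],[[0,0,0],-0.07,20]]'|grep finger_f; python3 r.py
python3 -m inch '[[[0,0,0],-0.07,20],[[0,0,0],-0.07,20],[[0,0,0],-0.07,20]]'|grep finger_f; python3 r.py
python3 -m inch '[[[0,0,0],-0.07,20],[[0,0,0],-0.07,20]]'|grep finger_f; python3 r.py
python3 -m inch '[[[0,0,0],-0.07,20],[[0,0,0],-0.07,20],[[0,0,0],-0.07,20]]'|grep finger_f; python3 r.py
python3 -m inch '[[[0,0,0],-0.07,20],[[0,0,0],-0.07,20]]'|grep finger_f; python3 r.py
python3 -m inch '[[[0,0,0],-0.07,20],[[0,0,0],-0.07,20],[[0,0,0],-0.065,20]]'|grep finger_f; python3 r.py
python3 -m inch '[[[0,0,0],0,20],[[0,0,0],0,20]]'; python3 r.py
```

```text
finger_force: 39.8
  >>Mz,tau6,j6,open [-0.0917 -0.0749 -0.4306 28.427 ] turned 0.907 clk 13.3
finger_force: 39.8
  >>Mz,tau6,j6,open [-4.60000e-03  1.57000e-02 -6.41000e-01  2.83423e+01] turned 0.697 clk 13.82
finger_force: 39.8
  >>Mz,tau6,j6,open [-0.1149 -0.0743 -0.7806 28.3898] turned 0.557 clk 14.22
finger_force: 39.8
  >>Mz,tau6,j6,open [-8.50000e-03  1.44000e-02 -9.91100e-01  2.86504e+01] turned 0.347 clk 14.75
finger_force: 39.8
  >>Mz,tau6,j6,open [-0.0745 -0.0734 -1.1306 28.4665] turned 0.207 clk 15.15
finger_force: 39.8
  >>Mz,tau6,j6,open [-1.00000e-03  1.57000e-02 -1.33590e+00  2.83445e+01] turned 0.002 clk 15.68
clock: 15.92
tool_pos: [0.5055, 0.0525, 0.1799]
tool_rot: [-0.001, 0.165, 0.986, -0.001]
ft_force: [-3.4, -5.9, 2.4]
opening: 0.0285
finger_force: 39.8
  >>Mz,tau6,j6,open [ 3.10000e-03  1.28000e-02 -1.33360e+00  2.84926e+01] turned 0.004 clk 16.07
```

The torque is about zero at five clicks. I'll release, lift, and go over to the cap.

```bash
python3 -m inch '[[[0,0,0],0,32],[[0,0,0],0,40],[[0,0,0],0,55],[[0,0,0],0,60],[[0,0,-10],0,60]]'|grep force
python3 -m inch '[[[0,0,-40],0,65],[[0,0,-50],0,65],[[-18,-50,0],0,65],[[-18,-56,0],0,65],[[-18,-56,0],0,65]]'|grep force
python3 -m inch '[[[-18,-56,0],0,65],[[-18,-56,0],0,65],[[0,-20,50],0,65],[[0,0,50],0,65],[[0,0,0],0,65]]'
python3 -c "
from h import *
from bench import robot
avg(2)
im=robot.get_image('scene')
red=box(hsv(im,(0,150,60),(8,255,255))|hsv(im,(172,150,60),(180,255,255)),177,202,14)
print(top(im,red,.022,.04))
blu=box(hsv(im,(90,120,60),(104,255,255)),280,168,12)
print(top(im,blu,.19,.21))
go(.496,-.2548,.004)"
```

```text
ft_force: [-0.0, -0.0, -0.2]
finger_force: 0.0
ft_force: [0.9, -0.0, 0.1]
finger_force: 0.0
clock: 17.95
tool_pos: [0.4927, -0.2524, 0.1757]
tool_rot: [-0.004, 0.166, 0.986, 0.002]
ft_force: [-0.5, 0.5, -0.2]
opening: 0.065
finger_force: 0.0
mean [ 4.93652e+02 -2.52879e+02  1.77427e+02 -1.89500e+00  1.90000e-02
  1.65000e-01  6.49240e+01] sd [0.945 0.511 1.713 0.    0.048 0.355 0.059]
(np.int64(147), array([ 0.4973, -0.254 ,  0.0297]), (0.4939, -0.2561, 0.0238))
(np.int64(80), array([0.5091, 0.054 , 0.1971]), (0.5063, 0.0535, 0.0154))
clock 18.1 pos [ 0.4967 -0.2545  0.1828] j6 -1.895 F [ 0.6 -0.8  0.4] M [-0.029 -0.038 -0.014] open 0.065 ff 0.0
tool delta mm [  1.3  -0.2 178.8] tilt [ 0.0036 -0.0027 -1.    ]
```

```bash
python3 -m inch '[[[0,0,55],0,65],[[0,0,55],0,65],[[0,0,45],0,65],[[0,0,0],0,65],[[0,0,0],0,65]]'|grep force
python3 -c "
from h import *
avg(3)
go(.4965,-.2548,.006)"
```

```text
ft_force: [-0.0, -0.3, -0.4]
finger_force: 0.0
mean [ 4.97791e+02 -2.55515e+02  2.85970e+01 -1.89500e+00 -1.00000e-03
 -1.75000e-01  6.50450e+01] sd [0.09  0.101 0.167 0.    0.015 0.359 0.07 ]
clock 18.88 pos [ 0.4974 -0.2554  0.0282] j6 -1.895 F [-0.5  0.   0.2] M [-0.039  0.009 -0.007] open 0.0648 ff 0.0
tool delta mm [ 1.1  0.3 22.2] tilt [ 0.0049 -0.0038 -1.    ]
```

```bash
python3 -m inch '[[[1,0,12],0,65],[[0,0,10],0,60],[[0,0,0],0,55],[[0,0,0],0,40],[[0,0,0],0,40]]' 25|grep force
python3 -m inch '[[[0,0,0],0,40],[[0,0,0],0,40]]'
python3 -c "
from h import *
avg(3);go(.4965,-.2548,.006)"
```

```text
ft_force: [-0.3, -0.4, -0.1]
finger_force: 25.4
clock: 19.75
tool_pos: [0.4943, -0.2536, 0.0029]
tool_rot: [0.0, 0.165, 0.986, -0.0]
ft_force: [0.5, 0.5, 0.0]
opening: 0.0429
finger_force: 25.4
mean [ 4.94309e+02 -2.53575e+02  2.91700e+00 -1.89600e+00 -3.50000e-02
  1.54000e-01  4.28100e+01] sd [0.017 0.005 0.023 0.    0.021 0.098 0.099]
clock 19.9 pos [ 0.4943 -0.2535  0.0029] j6 -1.896 F [-0.4 -0.9 -0.3] M [ 0.048 -0.007 -0.012] open 0.0428 ff 25.4
tool delta mm [-2.5 -0.5 -3.1] tilt [ 0. -0. -1.]
```

The cap is gripped (42.8 mm opening, 25 N). I'll lift it and carry it to above the knob.

```bash
python3 -m inch '[[[0,0,-40],0,40],[[0,0,-60],0,40],[[0,0,-60],0,40],[[0,0,-60],0,40],[[0,0,-30],0,40]]'|grep force
python3 -m inch '[[[15,48,0],0,40],[[15,48,0],0,40],[[15,48,0],0,40],[[15,48,0],0,40],[[15,48,0],0,40]]'|grep force
python3 -m inch '[[[10,48,0],0,40],[[0,0,0],0,40],[[0,0,0],0,40],[[0,0,0],0,40]]'
python3 - <<'E'
from h import *
from bench import robot
avg(3);go(.5062,.053,.25)
im=robot.get_image('scene')
red=box(hsv(im,(0,150,60),(8,255,255))|hsv(im,(172,150,60),(180,255,255)),280,150,40)
blu=box(hsv(im,(90,120,60),(104,255,255)),280,168,12)
P=pts(im);q=P[red];print(red.sum(),q[:,2].min(),np.percentile(q[:,2],[5,50,95]))
print(top(im,red,.22,.3),top(im,blu,.17,.21))
cv2.imwrite("pics/c1.png",cv2.resize(im["pixels"][80:230,200:360],None,fx=4,fy=4,interpolation=2))
E
```

```text
ft_force: [0.4, -0.2, -1.4]
finger_force: 25.6
ft_force: [0.4, -0.0, -0.4]
finger_force: 25.6
clock: 21.65
tool_pos: [0.5077, 0.0453, 0.2528]
tool_rot: [-0.0, 0.166, 0.986, -0.0]
ft_force: [-0.6, -0.7, -0.1]
opening: 0.0427
finger_force: 25.7
mean [ 5.07727e+02  4.53080e+01  2.52768e+02 -1.34700e+00 -3.20000e-02
 -3.02000e-01  4.27390e+01] sd [0.02  0.031 0.01  0.    0.02  0.147 0.022]
clock 21.8 pos [0.5078 0.0454 0.2528] j6 -1.347 F [-0.1  0.9  0.1] M [-0.001 -0.052 -0.011] open 0.0426 ff 25.7
tool delta mm [3.9 6.6 2.8] tilt [-0. -0. -1.]
300 -0.0023651220911670157 [0.00290557 0.27893468 0.28245841]
(np.int64(280), array([0.5174, 0.0445, 0.2739]), (0.51, 0.0448, 0.0233)) (np.int64(112), array([0.5116, 0.0535, 0.1931]), (0.5073, 0.054, 0.0157))
```

View pics/c1.png

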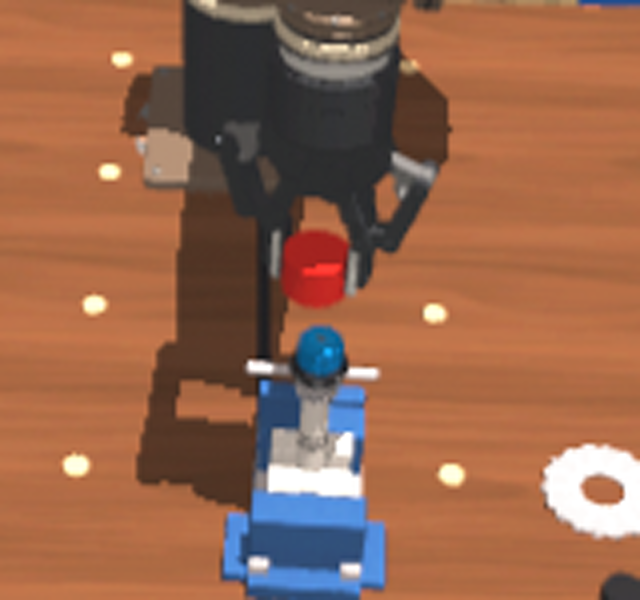

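The red cap is held level at (315,268) above the knob at (320,352). I'll shift about (6, 6.5) mm in tool axes and re-measure.

```bash
python3 -m inch '[[[6,6.5,0],0,40],[[0,0,0],0,40],[[0,0,0],0,40]]'|grep pos
python3 - <<'E'
from h import *
from bench import robot
avg(2);go(.506,.053,.22)
for n,bc in(("scene",(280,150)),):
  for k in range(2):
    im=robot.get_image(n)
    red=box(hsv(im,(0,120,60),(8,255,255))|hsv(im,(172,120,60),(180,255,255)),*bc,40)
    blu=box(hsv(im,(90,100,40),(108,255,255)),280,168,12)
    print(n,"cap",top(im,red,.24,.3),"captop",top(im,red,.277,.29),"knob",top(im,blu,.182,.21),"ktop",top(im,blu,.1955,.205))
    # mask widths: row-wise mid columns
    for nm,m in(("red",red),("blu",blu)):
        v,u=np.nonzero(m);print(nm,"cols",u.min(),u.max(),"rows",v.min(),v.max(),"ucent",u.mean().round(2))
E
```

```text
tool_pos: [0.5041, 0.0547, 0.2529]
mean [ 5.04137e+02  5.46630e+01  2.52880e+02 -1.33200e+00 -1.30000e-02
 -1.54000e-01  4.25130e+01] sd [0.033 0.035 0.012 0.    0.017 0.465 0.091]
clock 22.32 pos [0.5042 0.0546 0.2528] j6 -1.332 F [ 0.5 -0.3 -0.1] M [ 0.057  0.054 -0.002] open 0.043 ff 25.7
tool delta mm [-2.3 -0.9 32.8] tilt [ 0.e+00 -1.e-04 -1.e+00]
scene cap (np.int64(283), array([0.514 , 0.0537, 0.2741]), (0.5064, 0.0564, 0.0242)) captop (np.int64(163), array([0.5076, 0.054 , 0.2809]), (0.5064, 0.0564, 0.0242)) knob (np.int64(101), array([0.5108, 0.0532, 0.195 ]), (0.5072, 0.0535, 0.0152)) ktop (np.int64(62), array([0.508 , 0.0536, 0.1989]), (0.5079, 0.0536, 0.0146))
red cols 273 291 rows 136 181 ucent 281.69
blu cols 268 290 rows 162 179 ucent 279.17
scene cap (np.int64(282), array([0.5143, 0.0536, 0.2741]), (0.506, 0.0549, 0.0233)) captop (np.int64(159), array([0.5077, 0.054 , 0.281 ]), (0.5059, 0.054, 0.0231)) knob (np.int64(107), array([0.5112, 0.0533, 0.1945]), (0.5084, 0.0538, 0.0155)) ktop (np.int64(64), array([0.5083, 0.0533, 0.1989]), (0.5081, 0.0535, 0.0154))
red cols 273 291 rows 136 181 ucent 281.7
blu cols 268 290 rows 162 179 ucent 279.17
```

```bash
python3 -m inch '[[[-0.8,-0.8,25],0,40],[[0,0,22],0,40],[[0,0,0],0,40],[[0,0,0],0,40]]'
python3 -c "
from h import *
avg(3);go(.5066,.053,.181)"
python3 -m inch '[[[0,0,4],0,40],[[0,0,4],0,40],[[0,0,0],0,40]]'
python3 -c "
from h import *
avg(2);go(.5066,.053,.181)"
```

```text
clock: 22.92
tool_pos: [0.5052, 0.0535, 0.2068]
tool_rot: [0.001, 0.165, 0.986, 0.0]
ft_force: [-0.5, 0.4, -0.0]
opening: 0.0429
finger_force: 25.7
mean [ 5.05362e+02  5.34510e+01  2.07057e+02 -1.33300e+00  1.90000e-02
 -1.45000e-01  4.27220e+01] sd [0.119 0.01  0.213 0.    0.013 0.217 0.143]
clock 23.07 pos [0.5054 0.0535 0.2072] j6 -1.333 F [0.7 0.  0.1] M [-0.025  0.022 -0.007] open 0.0426 ff 25.7
tool delta mm [-1.2 -0.1 26.2] tilt [ 2.3e-03 -2.0e-04 -1.0e+00]
clock: 23.45
tool_pos: [0.5043, 0.0536, 0.1972]
tool_rot: [-0.001, 0.165, 0.986, -0.0]
ft_force: [0.2, -1.5, 0.0]
opening: 0.0428
finger_force: 25.7
mean [ 5.04358e+02  5.35390e+01  1.97324e+02 -1.33300e+00 -0.00000e+00
 -3.26000e-01  4.28400e+01] sd [0.082 0.016 0.118 0.    0.024 0.331 0.004]
clock 23.55 pos [0.5046 0.0535 0.1977] j6 -1.333 F [0.4 0.1 0.1] M [-0.013  0.035  0.001] open 0.0425 ff 25.7
tool delta mm [-2.1  0.1 16.7] tilt [-3.e-04  0.e+00 -1.e+00]
```

```bash
python3 -m inch '[[[0,0,5],0,40],[[0,0,5],0,40],[[0,0,3],0,40],[[0,0,0],0,40]]'
python3 -c "
from h import *
avg(2);go(.5043,.0535,.1809)"
python3 -m inch '[[[0,0,1.5],0,40],[[0,0,0],0,40]]'
python3 -c "
from h import *
avg(2);go(.5043,.0535,.1809)"
```

```text
clock: 24.05
tool_pos: [0.5044, 0.0535, 0.1843]
tool_rot: [-0.0, 0.165, 0.986, -0.0]
ft_force: [-0.0, -0.3, 0.1]
opening: 0.0426
finger_force: 25.7
mean [ 5.04492e+02  5.35360e+01  1.84478e+02 -1.33300e+00  0.00000e+00
 -2.20000e-01  4.25940e+01] sd [0.087 0.01  0.152 0.    0.013 0.352 0.004]
clock 24.15 pos [0.5047 0.0535 0.1848] j6 -1.333 F [-0.1 -1.  -0.2] M [-0.027 -0.052 -0.058] open 0.0427 ff 25.7
tool delta mm [ 0.4 -0.2  3.9] tilt [-0. -0. -1.]
clock: 24.4
tool_pos: [0.5046, 0.0535, 0.1833]
tool_rot: [-0.0, 0.165, 0.986, -0.0]
ft_force: [0.1, -0.2, 0.1]
opening: 0.0427
finger_force: 25.7
mean [ 5.04634e+02  5.35150e+01  1.83315e+02 -1.33300e+00  3.40000e-02
  1.55000e-01  4.25680e+01] sd [0.001 0.005 0.017 0.    0.013 0.061 0.169]
clock 24.5 pos [0.5047 0.0535 0.1834] j6 -1.334 F [-0.3  0.4 -0.2] M [-0.021 -0.015  0.001] open 0.0428 ff 25.7
tool delta mm [ 0.3 -0.2  2.5] tilt [ 0. -0. -1.]
```

```bash
python3 -m inch '[[[0,0,1.5],0,40],[[0,0,0.5],0,40],[[0,0,0],0,40]]'|grep _
python3 -m inch '[[[0,0,0.5],0,40],[[0,0,0],0,40]]'|grep _
python3 -m inch '[[[0,0,0.5],0,40],[[0,0,0],0,40]]'|grep _
```

```text
tool_pos: [0.5046, 0.0535, 0.1812]
tool_rot: [-0.0, 0.165, 0.986, -0.0]
ft_force: [0.7, -0.7, 0.3]
finger_force: 25.7
tool_pos: [0.5046, 0.0535, 0.1808]
tool_rot: [-0.0, 0.165, 0.986, -0.0]
ft_force: [-0.6, 0.4, -1.0]
finger_force: 25.7
tool_pos: [0.5047, 0.0535, 0.1804]
tool_rot: [0.0, 0.165, 0.986, -0.0]
ft_force: [-0.5, -0.3, -0.7]
finger_force: 25.8
```

```bash
python3 -m inch '[[[0,0,0.5],0,40],[[0,0,0],0,40]]'|grep _
python3 -m inch '[[[0,0,0.5],0,40],[[0,0,0],0,40]]'|grep _
```

```text
tool_pos: [0.5047, 0.0535, 0.1803]
tool_rot: [0.0, 0.165, 0.986, -0.0]
ft_force: [-1.7, 0.5, 4.1]
finger_force: 26.0
tool_pos: [0.5048, 0.0535, 0.1803]
tool_rot: [0.0, 0.165, 0.986, -0.0]
ft_force: [-2.9, -0.4, 6.0]
finger_force: 26.3
```

The rim is on the flange, with the force rising to 6 N. I'll release, lift away and check.

```bash
python3 -m inch '[[[0,0,-0.8],0,42],[[0,0,0],0,50],[[0,0,0],0,60],[[0,0,0],0,65],[[0,0,-10],0,65]]'|grep _
python3 -m inch '[[[0,0,-30],0,65],[[0,0,-50],0,65],[[0,40,-30],0,65],[[0,55,0],0,65],[[0,55,0],0,65]]'|grep _
python3 -m inch '[[[0,55,0],0,65],[[0,55,0],0,65],[[0,0,0],0,65],[[0,0,0],0,65]]'
python3 - <<'E'
from h import *
from bench import robot
L=[]
for n,c in(("scene",(280,165)),("top",(227,223))):
    im=robot.get_image(n)
    red=box(hsv(im,(0,100,60),(8,255,255))|hsv(im,(172,100,60),(180,255,255)),*c,25)
    P=pts(im);m=red&(P[...,2]>.2)&(P[...,2]<.23);q=P[m]
    A=np.c_[q[:,:2]-q[:,:2].mean(0),np.ones(len(q))];print(n,top(im,red,.2,.23),"plane",np.linalg.lstsq(A,q[:,2],rcond=None)[0].round(3))
    u,v=c;L.append(cv2.resize(im["pixels"][v-50:v+50,u-50:u+50],None,fx=4,fy=4,interpolation=2))
cv2.imwrite("pics/end.png",np.hstack(L))
E
```

```text
tool_pos: [0.504, 0.0536, 0.1894]
tool_rot: [-0.001, 0.165, 0.986, -0.0]
ft_force: [-0.5, 0.5, 0.2]
finger_force: 0.0
tool_pos: [0.5544, 0.1967, 0.3022]
tool_rot: [0.002, 0.166, 0.986, 0.0]
ft_force: [0.5, 0.0, -0.6]
finger_force: 0.0
clock: 27.62
tool_pos: [0.5893, 0.2992, 0.3003]
tool_rot: [0.0, 0.165, 0.986, -0.0]
ft_force: [-1.2, -0.1, -0.3]
opening: 0.0651
finger_force: 0.0
scene (np.int64(176), array([0.5096, 0.0534, 0.2077]), (0.508, 0.0543, 0.0229)) plane [-0.083 -0.004  0.208]
top (np.int64(271), array([0.5071, 0.0519, 0.2094]), (0.507, 0.0524, 0.0213)) plane [-0.001  0.022  0.209]
```

View pics/end.png

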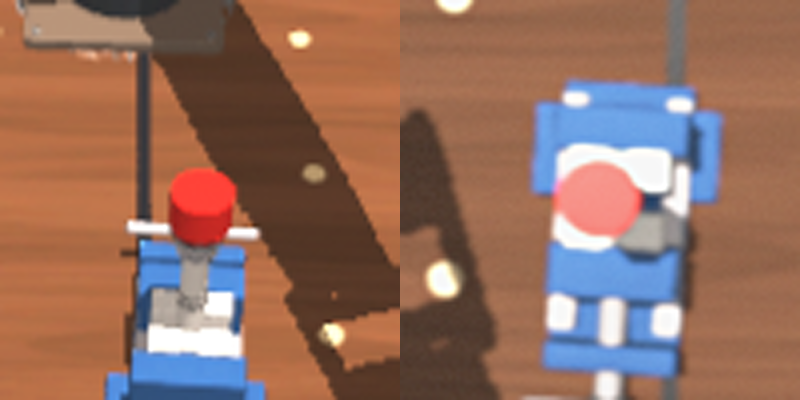

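The end view shows the red cap upright and flat on the flange at (200,205) in the scene crop and (598,200) in the top crop. Its top is at about 0.208 m, as it should be, and its centre is within about 1 mm of the knob's axis.

```bash
python3 -c "
from bench import robot
print(robot.sign_off())"
```

```text
the job is handed in; nothing more can be done
None
```

The job is handed in: I wound the knob to its closed stop (about 0.18 N m), backed it out five clicks by feel, and fitted the red cap over it, flat on the flange; the hand-in returned no verdict.

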